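# Slide the sample vial into the photometer beam and lock it there

## Task

The vial in the photometer's sample slide is ready to be measured, but the eccentric lock blocks the slide: swing the cam lever fully out so that the cam's low point faces the slide, push the slide forward by its upright push plate until it is fully home against the end stop, then swing the lever back where it was so that the cam locks the slide in. Do it all by pushing with the fingertips: take neither lever nor plate between the fingers, and lift nothing. Leave the vial standing in its seat and do not disturb the loose things round about.

Things in the scene. Friction and masses are not known exactly. Their poses are not given: they have to be found in the camera images.
- photometer: Fixed photometer; black base plate 10 mm thick, x -102..106, y -80..96 mm. Origin: on the slide's centre line, at worktop height; +x = the way the slide is pushed, +y = the cam's side (left). In this frame, mm: cam axis (-40, 61); lamp x 37..74, y 42..93, up to z 65; round sensor x 29..93, y -70..-42, up to z 72; end stop x 84..98, y -22..22, up to z 34. Place and yaw vary.
- sample_slide (a joint): Travel of the slide along the photometer's +x, m: 0 fully back (start), 0.060 home against the end stop. Moves at about 2 N, stays where left. With the cam's lobe turned in, the slide's side lug meets the lobe after 15 mm; when home the lug is just past the lobe, so the turned-in cam holds it. In between, the lug keeps the cam from turning in; over the last 10 mm the closing cam draws it home.
- push_plate_back (a point): Centre of the back (-x) face of the slide's upright push plate, the face to push, 47 mm above the worktop. Plate 52 mm wide (y), 8 mm thick, top at z 63 mm; the slide's flat top, which reaches 31 mm behind this face, lies at z 33 mm. Moves with the slide; at the start at (-64, 0) mm in the photometer's frame. Axes parallel to the photometer's.
- cam (a joint): Cam and lever angle, rad, growing clockwise from above: 0 = lobe turned in, locked, lever pointing back; 1.83 = low point faces the slide, free, lever pointing out and a little forward. Firm stops at both ends; about 0.06 N m friction; stays where left. Starts at 0 to 0.25. In the photometer's frame the lever points at angle 2.793 minus this from +x. The slide passes only above about 1.3.
- cam_axis (a point): Vertical turning axis of the cam, at the height of the lever bar (41.5 mm above the worktop); fixed to the photometer, at (-40, 61) mm in its frame. The pear-shaped cam plate under the lever (z 24 to 34 mm) is 11 mm in radius round the axis and reaches 22 mm at its lobe.
- cam_lever_mid (a point): Point on the lever bar's centre line 45 mm from the cam axis, at the bar's middle height, 41.5 mm above the worktop. The bar is steel, 11 mm wide, from z 36.5 to 46.5 mm; push on its upright sides. x points along the lever away from the axis, z up.
- cam_lever_knob (a point): Centre of the upright round metal knob at the end of the lever, 60 mm from the cam axis; 15 mm in diameter, from z 37.5 to z 61.5 mm above the worktop, centre at 49.5 mm.
- vial_seat (a point): Middle of the floor of the vial's seat in the slide, 23 mm above the worktop; moves with the slide. The seat is a 17.5 mm hole, 20 mm deep, in a black block 34 mm square whose top lies 43 mm above the worktop.
- sample_vial_center (a point): Centre (half-way up) of the loose glass sample vial with its blue cap, 16 mm in diameter, 48 mm high, that stands in the seat; its top is 71 mm above the worktop.
- vial_2: Loose spare vial, black cap, 16 mm in diameter, 48 mm high, standing on the worktop on the sensor's side of the photometer; origin under its centre. Bystander.
- vial_3: Loose spare vial, white cap, 16 mm in diameter, 48 mm high, standing on the worktop on the sensor's side of the photometer; origin under its centre. Bystander.
- vial_block: Loose white vial block with four holes, 36 x 96 x 22 mm, on the worktop on the sensor's side of the photometer; origin under its centre. Bystander.
- petri_1: Loose covered petri dish, 61 mm in diameter, 15 mm high, near the front edge of the worktop to the right; origin under its centre. Bystander.
- petri_2: Loose covered petri dish, 61 mm in diameter, 15 mm high, on the cam's side of the photometer; origin under its centre. Bystander.
- marker: Loose white marker pen, 132 mm long, 18 mm high, lying near the front edge of the worktop; origin under its centre. Bystander.
- hex_key: Loose black L-shaped hex key, 77 mm long, 6 mm high, lying on the cam's side of the photometer; origin under its centre. Bystander.

How it is judged:
On the way, in this order (a step that is already met when the one before it is completed fails the run):
1. the cam is turned to its low point while the slide still stands back (value of joint cam above 1.5 rad and value of joint sample_slide below 0.02 m), for 0.2 s.
2. with the cam at its low point the slide is pushed fully home (value of joint sample_slide above 0.054 m and value of joint cam above 1.3 rad), for 0.2 s.
At the end, for the whole second after the job is handed in: The slide stands fully home (within 3 mm of the end stop), the cam lever is back in its first position (within 0.3 rad of its stop) so that the lobe stands behind the lug, and the vial stands upright (within 0.15 rad) on the floor of its seat, at rest (value of joint sample_slide above 0.057 m and value of joint cam below 0.3 rad and horizontal distance between sample_vial_center and vial_seat below 0.004 m and z of sample_vial_center in the frame of vial_seat below 0.029 m and angle between sample_vial_center's own z axis and vertical below 0.15 rad and linear speed of sample_vial below 0.02 m/s and velocity of joint cam between -0.05 and 0.05 rad/s); the robot touches nothing.
It fails at once if the push plate, the lever or its knob is taken between the fingers ((x of the grasp point in the frame of push_plate_back between 0.0015 and 0.0065 m and y of the grasp point in the frame of push_plate_back between -0.024 and 0.024 m and z of the grasp point in the frame of push_plate_back between -0.015 and 0.016 m) or (x of the grasp point in the frame of cam_lever_mid between -0.03 and 0.022 m and y of the grasp point in the frame of cam_lever_mid between -0.0035 and 0.0035 m and z of the grasp point in the frame of cam_lever_mid between -0.03 and 0.01 m) or (horizontal distance between the grasp point and cam_lever_knob below 0.005 m and z of the grasp point in the frame of cam_lever_knob between -0.03 and 0.012 m)).
It fails at once if the sample vial is lifted, tipped or taken out of its seat (horizontal distance between sample_vial_center and vial_seat above 0.015 m or z of sample_vial_center in the frame of vial_seat above 0.034 m or angle between sample_vial_center's own z axis and vertical above 0.35 rad).
It fails at once if a loose thing round about is lifted or moved more than 20 mm (distance of any of vial_2, vial_3, vial_block, petri_1, petri_2, marker, hex_key from where it was at the start of the episode above 0.02 m).
It also fails if it takes over 61 s, if anything falls off the work surface, if the arm or the gripper's body presses on something with over 40 N, if the wrist force passes 120 N, or if a joint passes its speed limit or range.

## Robot

A 7-joint arm with a two-finger parallel gripper is mounted at the origin on a cart in front of the work surface, level with it; the furniture and walls round the work are solid. World frame = base frame: x ahead of the robot, y to its left, z up, the work surface at z = 0. Lengths are in m, angles in rad, forces in N, time in s.
With the tool pointing down it reaches from about 0.35 to 0.9 m from the base axis. Payload 8.1 kg.
Tool frame: the origin (TCP) lies at the very end of the fingers, on their centre line; the grasp point (between the pads) lies 19 mm behind it; z points along the fingers, y is the line along which they close (so a half turn about z gives the same grasp; the last joint's range is limited). The gripper opens to 85 mm and grips with 20 to 120 N. Pads are 22 mm wide; open, the fingers measure 114 mm over their backs; the gripper's body (76 mm by 85 mm) begins 54 mm behind the grasp point. The pads swing forward as they close: fully open they stand 13 mm farther back than shut.
Start: joints at [-1.294, 0.434, 0.025, 1.573, -0.012, 1.134, -0.075], TCP at [0.232, 0.58, 0.231] pointing down, gripper open.
Joint ranges: [-2.62, 2.62], [-0.44, 2.09], [-1.27, 1.32], [0.08, 2.57], [-1.32, 4.46], [0.12, 2], [-2.74, 2.74]. Speed limits (rad/s): [2.22, 2.22, 3.01, 3.01, 3.14, 3.14, 3.14].

## Interface

Orientations are given as a unit quaternion [x, y, z, w].
In Python, from station import env gives the robot as it stands. The module is installed in compiled form; this text tells all that it offers.
- The arm moves only by the tool move_arm, never from a script. Its argument "moves" is a list of rows, each a list of 5 numbers: the shift along the world's x, y, z in cm, then the turn about the world's z in degrees, then the opening, from 0 (shut) to 1 (fully open). A call has 1 to 20 rows; each row is the pose to reach, as a shift and turn from the pose commanded when the call began; what a row does not reach only later rows make up. A row lasts 1/12 s, in which the tool goes at most 41.7 mm and 7.16 degrees, less where a joint would pass 70% of its speed; a pose out of reach is approached as far as the arm can. A call with a gripper value outside its range is refused whole. The fingers move at their own pace and stop on an object; "force" is the grip in N (left out, the last holds). Time passes only in rows, so rows that repeat a pose let the fingers close. It gives the time, the measured TCP pose, the force, the opening and the grip force at its end, in the units of the state.
- env.state(): the state, without advancing time (a new reading comes with each control period).
- env.read_camera(name): name is "side" or "top"; returns the picture (420x560x3 uint8, blue, green, red); there is no depth.
- env.get_calibration(name): a dict with "mtx" (3x3 intrinsics, pixels), "eye" and "orientation" of the camera in the world. Camera axes: x right, y down, z forward; pixel columns grow to the right and rows downward; lengths in m; the calibration is good to about 2 mm. A picture is of the moment at which its call begins. get_calibration takes no time and is no camera call.
- env.finish_job(): hands the job in; it is judged then, once.
The state is a dict: "clock": time; "q": joint angles; "joint_vel": joint speeds; "effort": joint torques, N m; "tool_pos": TCP position; "ee_rot": TCP orientation; "force": force on the tool from outside, world axes, zero at the start; "moment": the same for the moment, N m; "gripper_width": finger opening in m; "gripper_force": force on a finger pad.
Only numpy, scipy, OpenCV 4.12 (cv2) and the standard library are available. Lean on these libraries where they do the work, as an engineer would, in place of code of your own. Each camera call takes 0.05 s, during which the arm holds its last target. There are 200 camera calls.

## Working session

There is one attempt and no reset: what is moved stays moved. The work goes in short steps, Python scripts to look and compute and a tool call to move; the robot and the scene stay as the last step left them, time stands still between calls to the robot, and variables do not carry over. Pictures are saved under pics/ and viewed, at most 10 in all, crops included, and the job is handed in when it is done.

Besides the shell and the picture viewer there is one more tool, called after ">>>" as name(argument=value, ...) on one line, values as JSON. move_arm: Moves the arm, as the interface text tells. Its arguments: {"type":"object","properties":{"moves":{"type":"array","items":{"type":"array","items":{"type":"number"}}},"force":{"type":"number"}},"required":["moves"]}

```bash
mkdir -p pics
python3 - <<'E'
from station import env
import cv2
for n in("top","side"):
    cv2.imwrite(f"pics/{n}0.png",cv2.resize(env.read_camera(n),(800,600),interpolation=cv2.INTER_CUBIC)); print(env.get_calibration(n))
print(env.state())
E
```

```text
{'mtx': array([[384.55475658,   0.        , 278.90921003],
       [  0.        , 384.55475658, 207.77317092],
       [  0.        ,   0.        ,   1.        ]]), 'eye': array([ 0.44136179, -0.01353056,  1.09286271]), 'orientation': array([-0.70195818,  0.70968121, -0.041314  ,  0.04359402])}
{'mtx': array([[398.39720324,   0.        , 285.09941034],
       [  0.        , 398.39720324, 212.83836556],
       [  0.        ,   0.        ,   1.        ]]), 'eye': array([ 0.18319622, -0.78145784,  0.57196406]), 'orientation': array([ 0.84790622, -0.20386214,  0.1068622 , -0.47757276])}
{'clock': 0.1, 'q': array([-1.29352544,  0.43513906,  0.0249794 ,  1.57401907, -0.01161868,
        1.13401477, -0.07511256]), 'joint_vel': array([ 3.06549336e-04, -2.12871091e-03, -8.21125699e-04, -4.10116563e-03,
        4.54156026e-06, -3.67194532e-04, -9.04258913e-04]), 'effort': array([ 2.53421713e-03, -6.71753025e+01,  1.02787927e+00, -3.16899383e+01,
        1.58114982e-02,  7.22446493e-03, -1.83339091e-05]), 'tool_pos': array([0.23162473, 0.57999372, 0.23060835]), 'ee_rot': array([ 1.88842237e-01,  9.82007176e-01, -7.13238845e-04, -7.82441615e-05]), 'force': array([-0.39126361,  0.63866805,  0.47870315]), 'moment': array([ 0.00466983,  0.01249028, -0.04714634]), 'gripper_force': 0.0, 'gripper_width': 0.08536486316386496}
```

View pics/top0.png

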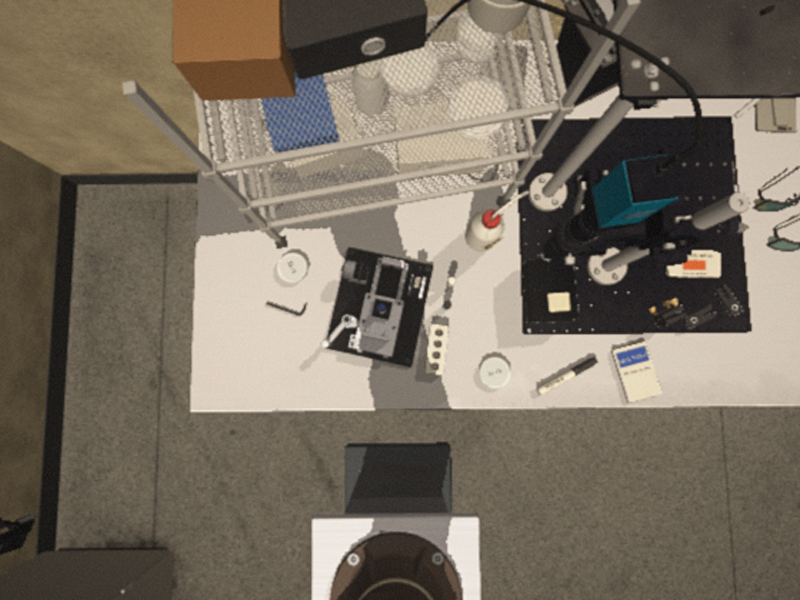

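View pics/side0.png

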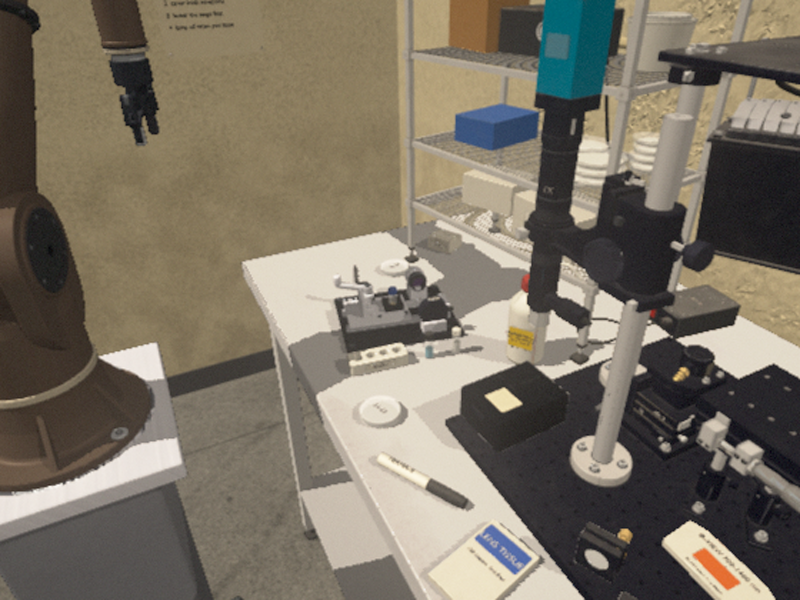

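The photometer sits at about (380,305) in the top view, with the lever pointing to lower left (knob ~(330,345)). I'll enlarge it.

Run:
```python
from station import env
import cv2
im=env.read_camera("top")[165:265,180:310]
cv2.imwrite("pics/c0.png",cv2.resize(im,None,fx=6,fy=6,interpolation=cv2.INTER_CUBIC))
```

```text
(no output)
```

View pics/c0.png

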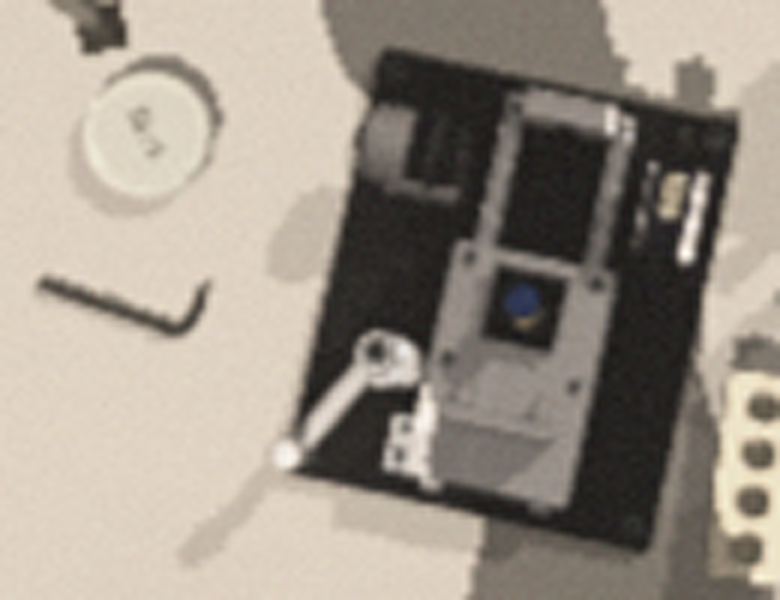

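Crop pixels: base corners (385,50), (737,117), (645,550), (290,472); cam axis (380,350); knob top (286,453); vial cap (521,300); petri_2 (148,132); the hex key spans (40,285)–(210,285). Now I'll fit the pose.

```bash
cat > h.py <<'E'
import numpy as np
from station import env
from scipy.spatial.transform import Rotation as R
from scipy.optimize import least_squares
def ray(n,u,v,z):
    c=env.get_calibration(n); d=R.from_quat(c["orientation"]).apply(np.linalg.solve(c["mtx"],[u,v,1.])); e=np.array(c["eye"])
    return e+d*(z-e[2])/d[2]
def proj(n,P):
    c=env.get_calibration(n); p=R.from_quat(c["orientation"]).inv().apply(np.array(P)-c["eye"]); q=p@c["mtx"].T
    return q[...,:2]/q[...,2:]
E
python3 - <<'E'
from h import *
cp=lambda u,v,z:ray("top",180+(u+.5)/6-.5,165+(v+.5)/6-.5,z)[:2]
m=np.array([cp(385,50,.01),cp(737,117,.01),cp(645,550,.01),cp(290,472,.01),cp(380,350,.0465)])
loc=np.array([(106,96),(106,-80),(-102,-80),(-102,96),(-40,61)])/1e3
def T(p,l): c,s=np.cos(p[2]),np.sin(p[2]); return l@np.array([[c,s],[-s,c]])+p[:2]
s=least_squares(lambda p:(T(p,loc)-m).ravel(),[.47,.05,-.2])
print(s.x,(T(s.x,loc)-m)*1e3)
p=s.x
k=cp(286,453,.0615); v=cp(521,300,.071)
inv=lambda w:(w-p[:2])@np.array([[np.cos(p[2]),-np.sin(p[2])],[np.sin(p[2]),np.cos(p[2])]])
print("knob",k,inv(k)*1e3,"cam",2.793-np.arctan2(*(inv(k)-loc[4])[::-1]),"vial",v,inv(v)*1e3)
for n,(x,y) in dict(cam=(-40,61),plate=(-64,0),home=(-4,0)).items(): print(n,T(p,np.array([x,y])/1e3))
print("petri2",cp(148,132,.015),"hex",cp(40,285,.003),cp(210,285,.003),cp(180,330,.003))
E
```

```text
[ 0.55212837  0.02037193 -0.21854078] [[ 2.46243851  2.06311791]
 [-1.26949023 -2.08629453]
 [-0.2497921  -3.50258898]
 [-0.0628225   2.7587966 ]
 [-0.88033368  0.766969  ]]
knob [0.48036633 0.12828238] [-93.45073114  89.7853815 ] cam 0.14540989793184167 vial [0.54680057 0.02267179] [-5.69969652  1.09005434]
cam [0.5263049  0.08859325]
plate [0.48965062 0.03424748]
home [0.54822351 0.02123916]
petri2 [0.63459009 0.20094537] hex [0.56352823 0.25380477] [0.5626276  0.17290704] [0.54131063 0.18694547]
```

```bash
cat >> h.py <<'E'
P=[0.55213,0.02037,-0.21854]
def W(l):
    c,s=np.cos(P[2]),np.sin(P[2]); return np.asarray(l)/1e3@np.array([[c,s],[-s,c]])+P[:2]
def C(cam,side,r=40,gap=0):  # fingertip centre (local mm) touching the lever; side -1 opens, +1 closes
    t=2.793-cam; u=np.array([np.cos(t),np.sin(t)]); n=np.array([np.sin(t),-np.cos(t)])
    return np.array([-40,61])+r*u+side*n*(5.5+11*abs(n[0])+14.5*abs(n[1])+gap)
E
python3 - <<'E'
from h import *
t=env.state()["tool_pos"][:2]
print(C(.145,-1,40,7),(W(C(.145,-1,40,7))-t)*100)
E
```

```text
[-89.66710727  53.10907916] [ 24.45268166 -48.84693131]
```

>>> move_arm(moves=[[0, 0, 0, 5, 0], [3, -6, 0, 9.3, 0], [6, -12, 0, 9.3, 0], [9, -18, 0, 9.3, 0], [12, -24, 0, 9.3, 0], [15, -30, 0, 9.3, 0], [18, -36, 0, 9.3, 0], [21, -42, 0, 9.3, 0], [24.5, -48.8, 0, 9.3, 0], [24.5, -48.8, -4, 9.3, 0], [24.5, -48.8, -8, 9.3, 0], [24.5, -48.8, -12, 9.3, 0], [24.5, -48.8, -12, 9.3, 0], [24.5, -48.8, -12, 9.3, 0], [24.5, -48.8, -12, 9.3, 0]])

```text
clock: 1.4
tool_pos: [0.4771, 0.0906, 0.1103]
ee_rot: [0.109, 0.994, -0.0, 0.0]
force: [1.4, 0.4, -0.4]
gripper_width: -0.0001
gripper_force: 0.0
```

Run:
```python
from h import *
import cv2
s=env.read_camera("side")[140:260,210:340]; t=env.read_camera("top")[165:265,180:310]
s=cv2.resize(s,(650,600),interpolation=cv2.INTER_CUBIC); 
cv2.imwrite("pics/s1.png",s)
p=env.state()["tool_pos"]; print(p,(proj("side",p)-[210,140])*5)
for q in [(-64,0,.063),(-64,26,.063),(-64,-26,.063),(-64,0,.033)]: print(q,(proj("side",np.r_[W(q[:2]),q[2]])-[210,140])*5)
k=W(C(.145,1,60,-30));print("knob",(proj("side",np.r_[.4804,.1283,.0615])-[210,140])*5)
```

```text
[0.47648708 0.08628042 0.10833568] [140.23623498 216.14042556]
(-64, 0, 0.063) [208.28409065 332.2719481 ]
(-64, 26, 0.063) [199.52661824 307.59721424]
(-64, -26, 0.063) [217.42553071 358.02853518]
(-64, 0, 0.033) [211.63377369 382.70863762]
knob [125.731639   260.57271684]
```

View pics/s1.png

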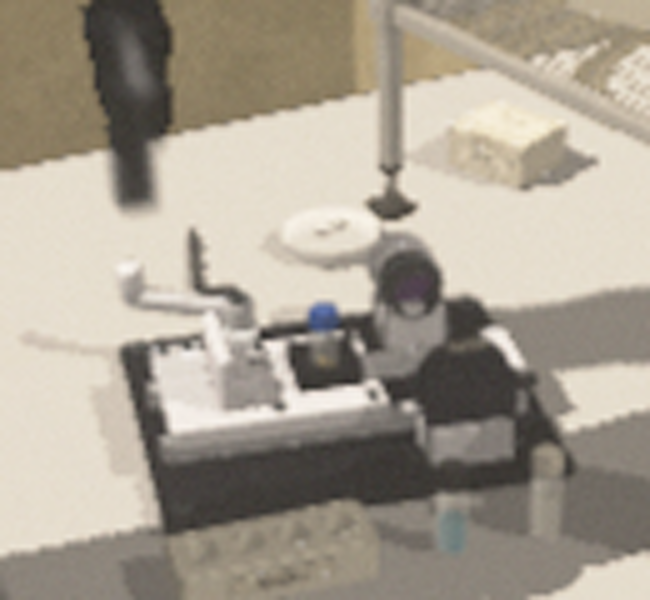

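The side crop shows the fingertips at (135,208), the knob at (128,268) and the plate near (215,340), all close to my predictions. Next I'll descend.

>>> move_arm(moves=[[0, 0, -2, 0, 0], [0, 0, -4, 0, 0], [0, 0, -5.5, 0, 0], [0, 0, -7, 0, 0], [0, 0, -7, 0, 0], [0, 0, -7, 0, 0], [0, 0, -7, 0, 0], [0, 0, -7, 0, 0]])

```text
clock: 2.17
tool_pos: [0.4774, 0.0928, 0.0424]
ee_rot: [0.108, 0.994, 0.0, 0.001]
force: [0.3, -0.8, 0.4]
gripper_width: 0.0001
gripper_force: 0.0
```

Run:
```python
from h import *
s=env.state();t=s["tool_pos"]; print(t,s["force"],s["joint_vel"].max())
a=[.145,.25,.35,.45,.55,.65,.75,.85,.95,1.05,1.15,1.25,1.35,1.45,1.55,1.65,1.72]
for c in a: print(c,np.round((W(C(c,-1,40,0))-t[:2])*100,1))
```

```text
[0.47739602 0.09283488 0.04235138] [ 0.29521545 -0.79859219  0.38761626] 0.0020238820689899724
0.145 [0.3 0.4]
0.25 [0.4 0.9]
0.35 [0.6 1.3]
0.45 [0.8 1.7]
0.55 [1.1 2.2]
0.65 [1.4 2.5]
0.75 [1.8 2.9]
0.85 [2.2 3.2]
0.95 [2.7 3.5]
1.05 [3.2 3.7]
1.15 [3.7 3.8]
1.25 [4.2 3.9]
1.35 [4.5 4. ]
1.45 [4.9 4. ]
1.55 [5.2 4.1]
1.65 [5.6 4.1]
1.72 [5.9 4. ]
```

>>> move_arm(moves=[[0, 0, -0.3, 0, 0], [0.3, 0.4, -0.3, 0, 0], [0.4, 0.9, -0.3, 0, 0], [0.6, 1.3, -0.3, 0, 0], [0.8, 1.7, -0.3, 0, 0], [1.1, 2.2, -0.3, 0, 0], [1.4, 2.5, -0.3, 0, 0], [1.8, 2.9, -0.3, 0, 0], [2.2, 3.2, -0.3, 0, 0], [2.7, 3.5, -0.3, 0, 0], [3.2, 3.7, -0.3, 0, 0], [3.7, 3.8, -0.3, 0, 0], [4.2, 3.9, -0.3, 0, 0], [4.5, 4.0, -0.3, 0, 0], [4.9, 4.0, -0.3, 0, 0], [5.2, 4.1, -0.3, 0, 0], [5.6, 4.1, -0.3, 0, 0], [5.9, 4.0, -0.3, 0, 0], [5.9, 4.0, -0.3, 0, 0], [5.9, 4.0, -0.3, 0, 0]])

```text
clock: 3.83
tool_pos: [0.5364, 0.1324, 0.0385]
ee_rot: [0.109, 0.994, 0.0, 0.001]
force: [0.5, 0.0, 0.1]
gripper_width: 0.0002
gripper_force: 0.0
```

Run:
```python
from h import *
import cv2
s=env.state();t=s["tool_pos"]; print(t,s["force"],(t[:2]-W(C(1.72,-1)))*1e3)
im=env.read_camera("top")[165:265,180:310]
cv2.imwrite("pics/c1.png",cv2.resize(im,None,fx=6,fy=6,interpolation=cv2.INTER_CUBIC))
```

```text
[0.53641572 0.13244995 0.03846727] [0.5283343  0.01448322 0.10560853] [ 0.50380709 -0.81396157]
```

View pics/c1.png

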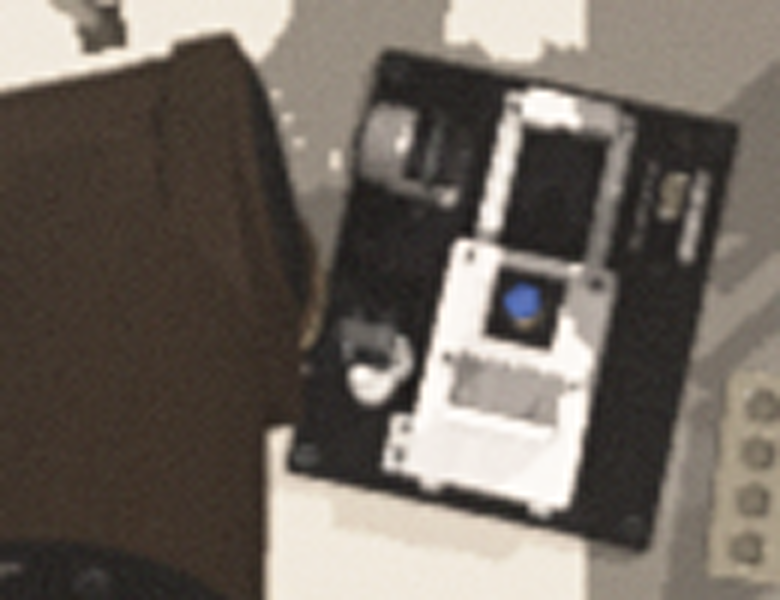

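The cam has turned: the lobe now points away from the slide, with its bright edge at (372,385). The arm hides the lever, so I'll nudge on a little and watch for the stop.

>>> move_arm(moves=[[0.15, -0.15, 0, 0, 0], [0.3, -0.3, 0, 0, 0], [0.3, -0.3, 0, 0, 0], [0.3, -0.3, 0, 0, 0]])

```text
clock: 4.22
tool_pos: [0.539, 0.1295, 0.0384]
ee_rot: [0.109, 0.994, 0.0, 0.0]
force: [-0.8, 0.4, 0.3]
gripper_width: -0.0002
gripper_force: 0.3
```

>>> move_arm(moves=[[0.1, -0.1, 0, 0, 0], [0.2, -0.2, 0, 0, 0], [0.2, -0.2, 0, 0, 0], [0.2, -0.2, 0, 0, 0]])

```text
clock: 4.55
tool_pos: [0.5409, 0.1273, 0.0384]
ee_rot: [0.109, 0.994, 0.0, 0.0]
force: [-0.2, 0.5, -0.8]
gripper_width: 0.0001
gripper_force: 0.5
```

>>> move_arm(moves=[[0.1, -0.1, 0, 0, 0], [0.2, -0.2, 0, 0, 0], [0.3, -0.3, 0, 0, 0], [0.3, -0.3, 0, 0, 0], [0.3, -0.3, 0, 0, 0]])

```text
clock: 4.97
tool_pos: [0.542, 0.1263, 0.0381]
ee_rot: [0.108, 0.994, 0.001, -0.002]
force: [-6.2, 7.4, 3.3]
gripper_width: -0.0002
gripper_force: 4.7
```

The stop is met at about 10 N. I'll back off, lift, and work out the plate approach.

>>> move_arm(moves=[[-0.5, 0.5, 0, 0, 0], [-1.2, 1.2, 0, 0, 0], [-1.2, 1.2, 2, 0, 0], [-1.2, 1.2, 5, 0, 0], [-1.2, 1.2, 8, 0, 0], [-1.2, 1.2, 8, 0, 0], [-1.2, 1.2, 8, 0, 0], [-1.2, 1.2, 8, 0, 0]])

```text
clock: 5.63
tool_pos: [0.5313, 0.1365, 0.1181]
ee_rot: [0.109, 0.994, -0.0, 0.0]
force: [0.8, -0.5, -0.5]
gripper_width: -0.0001
gripper_force: 0.0
```

Run:
```python
from h import *
s=env.state();t=s["tool_pos"]; print(t)
print((np.array([.542,.1263])-W(C(1.83,-1)))*1e3)
for x in(-86,-20,-15,-12): print(x,(W((x,0))-t[:2])*100)
```

```text
[0.53130033 0.13645226 0.11806538]
[ 1.73109014 -6.17025882]
-86 [-6.31248224 -9.74370647]
-20 [  0.13053692 -11.17461671]
-15 [  0.61864444 -11.283019  ]
-12 [  0.91150894 -11.34806037]
```

>>> move_arm(moves=[[-2, -3, 0, 0, 0], [-4, -6, 0, 0, 0], [-6.3, -9.7, 0, 0, 0], [-6.3, -9.7, 0, 0, 0], [-6.3, -9.7, 0, 0, 0], [-6.3, -9.7, -2, 0, 0], [-6.3, -9.7, -4, 0, 0], [-6.3, -9.7, -6, 0, 0], [-6.3, -9.7, -7.5, 0, 0], [-6.3, -9.7, -7.5, 0, 0], [-6.3, -9.7, -7.5, 0, 0], [-6.3, -9.7, -7.5, 0, 0]])

```text
clock: 6.63
tool_pos: [0.4691, 0.0399, 0.0435]
ee_rot: [0.108, 0.994, 0.0, -0.0]
force: [0.0, -0.3, 1.3]
gripper_width: 0.0001
gripper_force: 0.0
```

Run:
```python
from h import *
import cv2
s=env.state();t=s["tool_pos"]; print(t,s["force"])
for x in(-78,-20,-15): print(x,(W((x,0))-t[:2])*100)
a=env.read_camera("side")[140:260,210:340]; b=env.read_camera("top")[165:265,180:310]
cv2.imwrite("pics/d.png",np.hstack([cv2.resize(x,(400,600 if 0 else h),interpolation=cv2.INTER_CUBIC)[:308] for x,h in((a,369),(b,308))]))
```

```text
[0.46911665 0.03991318 0.04353868] [ 0.02456105 -0.33747986  1.29539307]
-78 [ 0.68685733 -0.26324213]
-20 [ 6.34890447 -1.5207087 ]
-15 [ 6.83701198 -1.62911099]
```

View pics/d.png

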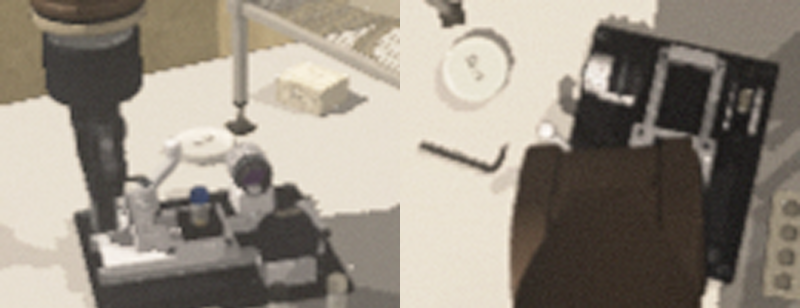

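The lever now points out (knob at (545,130) in the right half), and the fingers stand behind the plate. Next I'll push the slide.

>>> move_arm(moves=[[0.4, -0.1, 0, 0, 0], [0.8, -0.2, 0, 0, 0], [1.2, -0.3, 0, 0, 0], [1.6, -0.4, 0, 0, 0], [2.0, -0.5, 0, 0, 0], [2.4, -0.6, 0, 0, 0], [2.8, -0.65, 0, 0, 0], [3.2, -0.75, 0, 0, 0], [3.6, -0.85, 0, 0, 0], [4.0, -0.95, 0, 0, 0], [4.4, -1.0, 0, 0, 0], [4.8, -1.1, 0, 0, 0], [5.2, -1.2, 0, 0, 0], [5.6, -1.3, 0, 0, 0], [6.0, -1.4, 0, 0, 0], [6.3, -1.5, 0, 0, 0], [6.6, -1.55, 0, 0, 0], [6.6, -1.55, 0, 0, 0], [6.6, -1.55, 0, 0, 0]])

```text
clock: 8.32
tool_pos: [0.5353, 0.0239, 0.0434]
ee_rot: [0.109, 0.994, 0.0, 0.0]
force: [-0.2, -0.2, -0.5]
gripper_width: -0.0
gripper_force: 0.0
```

>>> move_arm(moves=[[0.2, -0.05, 0, 0, 0], [0.4, -0.1, 0, 0, 0], [0.5, -0.1, 0, 0, 0], [0.5, -0.1, 0, 0, 0], [0.5, -0.1, 0, 0, 0]])

```text
clock: 8.73
tool_pos: [0.536, 0.0235, 0.0429]
ee_rot: [0.108, 0.994, -0.0, -0.003]
force: [-11.8, 1.8, 9.0]
gripper_width: 0.0
gripper_force: 6.0
```

>>> move_arm(moves=[[-1.0, 0.2, 0, 0, 0], [-2, 0.4, 1, 0, 0], [-2, 0.4, 4, 0, 0], [-4, 3, 8, 0, 0], [-7, 6, 8, 0, 0], [-7, 9, 8, 0, 0], [-7, 12, 8, 0, 0], [-7, 14, 8, 0, 0], [-7, 14, 8, 0, 0], [-7, 14, 8, 0, 0], [-7, 14, 8, 0, 0]])

```text
clock: 9.65
tool_pos: [0.4698, 0.1621, 0.1233]
ee_rot: [0.109, 0.994, -0.0, 0.0]
force: [-0.4, 0.1, -0.7]
gripper_width: -0.0
gripper_force: 0.0
```

Run:
```python
from h import *
import cv2
print(env.state()["tool_pos"])
b=env.read_camera("top")[165:265,180:310]
cv2.imwrite("pics/e.png",cv2.resize(b,None,fx=6,fy=6,interpolation=cv2.INTER_CUBIC))
for n,q in dict(vial=(54.3,1,.071),knobfree=(-40+60*np.cos(.963),61+60*np.sin(.963),.0615)).items(): print(n,(proj("top",np.r_[W(q[:2]),q[2]])-[180,165])*6+2.5)
```

```text
[0.46975762 0.16213609 0.12330917]
vial [549.32737122 169.71329447]
knobfree [284.9412959  252.59485413]
```

View pics/e.png

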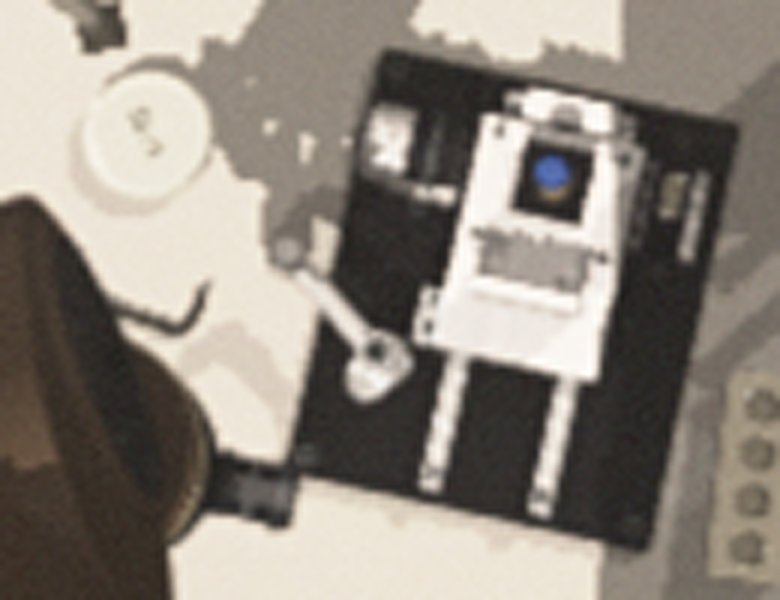

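The slide is home: the vial cap is at (550,172) against a predicted (549,170), and the slide abuts the stop. The lever is at its outer stop with the knob at (288,250). I'll go to the lever's other side to close it.

Run:
```python
from h import *
t=np.array([.4698,.1621])
print(C(1.83,1,42,8))
for c,g in[(1.83,8)]+[(c,0) for c in np.arange(1.8,-.01,-.1)]+[(0,-3),(0,-6)]: print(round(c,2),np.round((W(C(c,1,42,g))-t)*100,1))
```

```text
[ 9.27699793 77.88359513]
1.83 [10.8 -6.8]
1.8 [10.2 -6. ]
1.7 [10.  -5.5]
1.6 [ 9.8 -5.1]
1.5 [ 9.4 -4.6]
1.4 [ 9.  -4.2]
1.3 [ 8.6 -3.8]
1.2 [ 8.1 -3.6]
1.1 [ 7.9 -3.3]
1.0 [ 7.6 -3.1]
0.9 [ 7.3 -3. ]
0.8 [ 6.9 -2.8]
0.7 [ 6.5 -2.7]
0.6 [ 6.1 -2.6]
0.5 [ 5.7 -2.5]
0.4 [ 5.2 -2.6]
0.3 [ 4.7 -2.6]
0.2 [ 4.3 -2.7]
0.1 [ 3.8 -2.9]
-0.0 [ 3.3 -3.2]
0 [ 3.2 -3.4]
0 [ 3.  -3.7]
```

>>> move_arm(moves=[[3.5, -2.2, 0, 0, 0], [7, -4.4, 0, 0, 0], [10.8, -6.8, 0, 0, 0], [10.8, -6.8, 0, 0, 0], [10.8, -6.8, 0, 0, 0], [10.8, -6.8, -2, 0, 0], [10.8, -6.8, -4, 0, 0], [10.8, -6.8, -6, 0, 0], [10.8, -6.8, -7.5, 0, 0], [10.8, -6.8, -8.4, 0, 0], [10.8, -6.8, -8.4, 0, 0], [10.8, -6.8, -8.4, 0, 0]])

```text
clock: 10.7
tool_pos: [0.5773, 0.0948, 0.0394]
ee_rot: [0.109, 0.994, -0.0, -0.0]
force: [0.0, 0.6, -0.6]
gripper_width: 0.0004
gripper_force: 0.0
```

>>> move_arm(moves=[[-0.6, 0.8, 0, 0, 0], [-0.8, 1.3, 0, 0, 0], [-1.0, 1.7, 0, 0, 0], [-1.4, 2.2, 0, 0, 0], [-1.8, 2.6, 0, 0, 0], [-2.2, 3.0, 0, 0, 0], [-2.6, 3.2, 0, 0, 0], [-2.9, 3.5, 0, 0, 0], [-3.2, 3.7, 0, 0, 0], [-3.5, 3.8, 0, 0, 0], [-3.9, 4.0, 0, 0, 0], [-4.3, 4.1, 0, 0, 0], [-4.7, 4.2, 0, 0, 0], [-5.1, 4.3, 0, 0, 0], [-5.6, 4.2, 0, 0, 0], [-6.1, 4.2, 0, 0, 0], [-6.5, 4.1, 0, 0, 0], [-7.0, 3.9, 0, 0, 0], [-7.5, 3.6, 0, 0, 0], [-7.5, 3.6, 0, 0, 0]])

```text
clock: 12.37
tool_pos: [0.5018, 0.1301, 0.0395]
ee_rot: [0.109, 0.994, -0.0, -0.0]
force: [0.1, -0.8, 2.9]
gripper_width: -0.0001
gripper_force: 2.0
```

>>> move_arm(moves=[[-0.1, -0.15, 0, 0, 0], [-0.2, -0.3, 0, 0, 0], [-0.25, -0.45, 0, 0, 0], [-0.25, -0.45, 0, 0, 0], [-0.25, -0.45, 0, 0, 0]])

```text
clock: 12.78
tool_pos: [0.4996, 0.127, 0.0393]
ee_rot: [0.108, 0.994, 0.0, -0.001]
force: [-2.2, 2.5, 5.6]
gripper_width: -0.0001
gripper_force: 3.2
```

>>> move_arm(moves=[[-0.1, -0.15, 0, 0, 0], [-0.2, -0.3, 0, 0, 0], [-0.2, -0.3, 0, 0, 0], [-0.2, -0.3, 0, 0, 0]])

```text
clock: 13.12
tool_pos: [0.4983, 0.1245, 0.0396]
ee_rot: [0.108, 0.994, 0.001, 0.0]
force: [0.1, 2.6, 7.4]
gripper_width: -0.0001
gripper_force: 3.8
```

>>> move_arm(moves=[[-0.1, -0.15, 0, 0, 0], [-0.2, -0.3, 0, 0, 0], [-0.2, -0.3, 0, 0, 0], [-0.2, -0.3, 0, 0, 0]])

```text
clock: 13.45
tool_pos: [0.4978, 0.1232, 0.0399]
ee_rot: [0.108, 0.994, 0.002, 0.001]
force: [2.6, 9.4, 3.6]
gripper_width: 0.0003
gripper_force: 6.9
```

Force is rising firmly (~10 N), so the stop seems to be met. I'll retreat and look.

>>> move_arm(moves=[[0.5, 0.8, 0, 0, 0], [1, 1.6, 0, 0, 0], [1, 1.6, 3, 0, 0], [1, 1.6, 6, 0, 0], [1, 1.6, 10, 0, 0], [-1, 5, 10, 0, 0], [-3, 8, 10, 0, 0], [-5, 12, 10, 0, 0], [-5, 12, 10, 0, 0], [-5, 12, 10, 0, 0], [-5, 12, 10, 0, 0]])

```text
clock: 14.37
tool_pos: [0.4458, 0.2401, 0.1389]
ee_rot: [0.108, 0.994, -0.001, -0.0]
force: [-0.0, -0.2, 0.7]
gripper_width: 0.0001
gripper_force: 0.0
```

Run:
```python
from h import *
import cv2
s=env.state(); print(s["tool_pos"],s["force"])
b=env.read_camera("top")[165:265,180:310]
cv2.imwrite("pics/f.png",cv2.resize(b,None,fx=6,fy=6,interpolation=cv2.INTER_CUBIC))
for c in(0,.145,.3): print(c,(proj("top",np.r_[W((-40+60*np.cos(2.793-c),61+60*np.sin(2.793-c))),.0615])-[180,165])*6+2.5)
```

```text
[0.44575452 0.24009813 0.13885206] [-0.00451257 -0.21312106  0.73505225]
0 [302.67007818 463.31735766]
0.145 [287.09134205 451.81457112]
0.3 [272.51973221 437.15238636]
```

View pics/f.png

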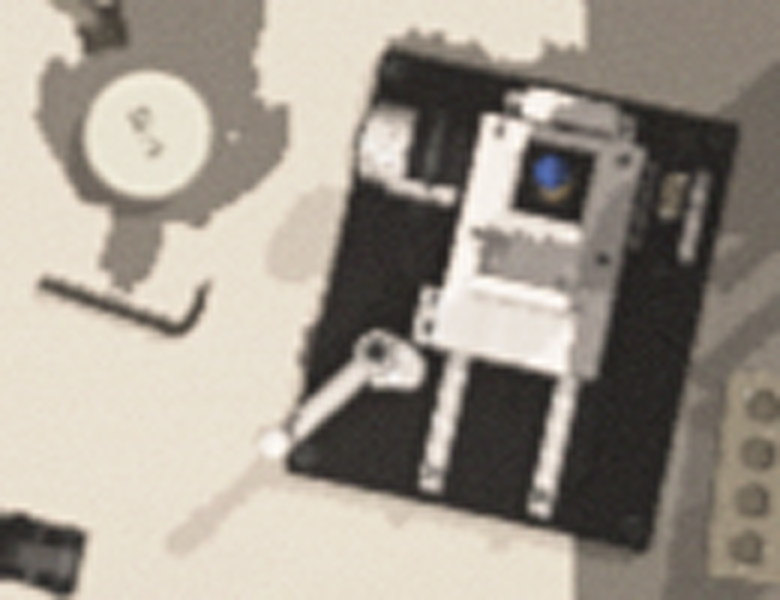

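The knob is at (273,442), which puts the cam at about 0.27 rad: nearly closed, but too marginal. I'll push again farther out on the lever.

Run:
```python
from h import *
t=env.state()["tool_pos"][:2]
print((t-W(C(.27,1,42)))*0, (np.array([.4978,.1232])-W(C(.27,1,42)))*1e3)
for c,g in[(.27,6),(.27,0),(.2,-4),(.1,-6),(0,-6),(0,-9)]: print(c,g,np.round((W(C(c,1,54,g))-t)*100,2))
```

```text
[-0.  0.] [-17.98004713 -12.44975967]
0.27 6 [ 6.59 -9.07]
0.27 0 [ 6.14 -9.47]
0.2 -4 [ 5.47 -9.91]
0.1 -6 [  4.83 -10.37]
0 -6 [  4.35 -10.74]
0 -9 [  4.19 -11.  ]
```

My last contact point fits the lever at about 0, so it sprang back when I retreated quickly. I'll push again lower and farther out against the knob end, then retreat slowly.

Run:
```python
from h import *
t=env.state()["tool_pos"][:2]
for c,g in[(.27,8),(.27,-3),(.2,-4),(.1,-5),(0,-5),(0,-8)]: print(c,g,np.round((W(C(c,1,56,g))-t)*100,2))
```

```text
0.27 8 [ 6.6  -8.79]
0.27 -3 [ 5.79 -9.52]
0.2 -4 [ 5.33 -9.77]
0.1 -5 [  4.73 -10.16]
0 -5 [  4.24 -10.55]
0 -8 [  4.08 -10.81]
```

>>> move_arm(moves=[[2.2, -2.9, 0, 0, 0], [4.4, -5.8, 0, 0, 0], [6.6, -8.8, 0, 0, 0], [6.6, -8.8, 0, 0, 0], [6.6, -8.8, -3, 0, 0], [6.6, -8.8, -6, 0, 0], [6.6, -8.8, -9, 0, 0], [6.6, -8.8, -10.8, 0, 0], [6.6, -8.8, -10.8, 0, 0], [6.6, -8.8, -10.8, 0, 0], [6.3, -9.1, -10.8, 0, 0], [6.0, -9.3, -10.8, 0, 0], [5.8, -9.5, -10.8, 0, 0], [5.6, -9.6, -10.8, 0, 0], [5.3, -9.8, -10.8, 0, 0], [5.0, -10.0, -10.8, 0, 0], [4.7, -10.2, -10.8, 0, 0], [4.5, -10.35, -10.8, 0, 0], [4.5, -10.35, -10.8, 0, 0], [4.5, -10.35, -10.8, 0, 0]])

```text
clock: 16.08
tool_pos: [0.4909, 0.137, 0.0313]
ee_rot: [0.109, 0.994, 0.0, -0.0]
force: [1.9, -0.9, 0.6]
gripper_width: 0.0
gripper_force: 0.6
```

>>> move_arm(moves=[[-0.1, -0.1, 0, 0, 0], [-0.25, -0.2, 0, 0, 0], [-0.3, -0.3, 0, 0, 0], [-0.35, -0.4, 0, 0, 0], [-0.35, -0.4, 0, 0, 0]])

```text
clock: 16.5
tool_pos: [0.4904, 0.136, 0.0319]
ee_rot: [0.108, 0.994, 0.002, 0.002]
force: [9.4, 9.3, -5.2]
gripper_width: -0.0001
gripper_force: 5.5
```

Blocked at 13 N near the computed zero stop. I'll release slowly and look.

>>> move_arm(moves=[[0.1, 0.1, 0, 0, 0], [0.2, 0.2, 0, 0, 0], [0.3, 0.3, 0, 0, 0], [0.35, 0.4, 0, 0, 0], [0.4, 0.5, 0, 0, 0], [0.5, 0.6, 0, 0, 0], [0.7, 0.9, 0, 0, 0], [1.1, 1.3, 0, 0, 0], [1.5, 1.8, 0, 0, 0], [1.5, 1.8, 3, 0, 0], [1.5, 1.8, 7, 0, 0], [1.5, 1.8, 11, 0, 0], [-1, 5, 11, 0, 0], [-3, 8, 11, 0, 0], [-5, 12, 11, 0, 0], [-5, 12, 11, 0, 0], [-5, 12, 11, 0, 0], [-5, 12, 11, 0, 0]])

```text
clock: 18.0
tool_pos: [0.4378, 0.2533, 0.1413]
ee_rot: [0.108, 0.994, -0.0, 0.0]
force: [0.0, -0.3, 0.6]
gripper_width: 0.0
gripper_force: 0.0
```

Run:
```python
from h import *
import cv2
s=env.state(); print(s["tool_pos"],s["force"])
b=env.read_camera("top")[165:265,180:310]
cv2.imwrite("pics/g.png",cv2.resize(b,None,fx=6,fy=6,interpolation=cv2.INTER_CUBIC))
```

```text
[0.43781539 0.25328654 0.14129656] [ 0.04888809 -0.34667108  0.61715305]
```

View pics/g.png

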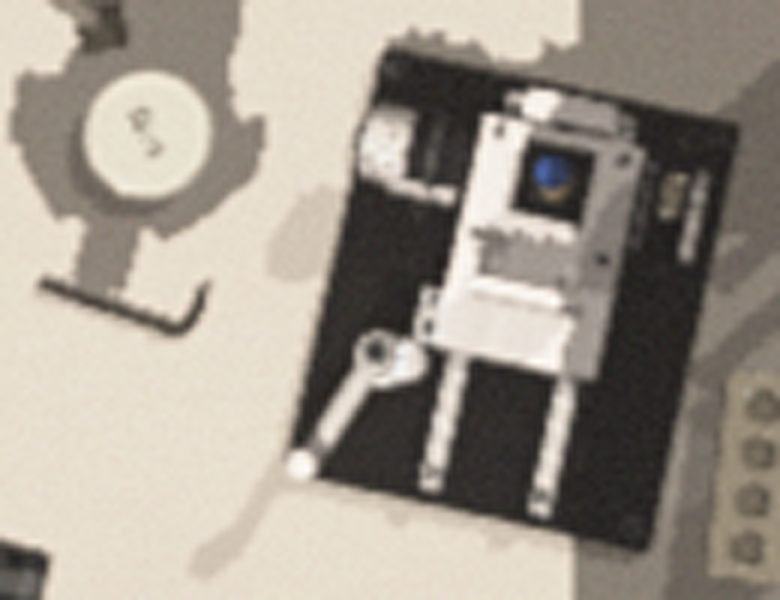

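The knob is now at (301,463), where the prediction for cam = 0 is (303,463), so the lever is fully closed. The vial cap is still at (551,172), the slide is home against the stop, and the bystanders haven't moved.

```bash
python3 -c "
from station import env
print(env.finish_job())"
```

```text
the job is handed in; nothing more can be done
None
```

I swung the lever fully out, pushed the slide home, swung the lever back to its closed stop and handed the job in. The last picture showed the vial in its seat and nothing around it moved; the hand-in gave no verdict.

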